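# Hold the frosted-sided reference cell in the light gauge

### The arm

A 6-joint arm with a two-finger parallel gripper is mounted at the origin on the work surface. World frame = base frame: x ahead of the robot, y to its left, z up, the work surface at z = 0. Lengths are in m, angles in rad, forces in N, time in s.
With the tool pointing down it reaches from about 0.375 to 0.9 m from the base axis. Payload 3.1 kg.
Tool frame: the origin (TCP) lies between the finger pads; the fingertips stand 19 mm ahead of it and the grasp point (between the pads) is the TCP; z points along the fingers, y is the direction in which the jaws open and shut (so a half turn about z gives the same grasp; the last joint's range is limited). The gripper opens to 85 mm and grips with 20 to 120 N. Pads are 22 mm wide; open, the fingers measure 114 mm over their backs; the gripper's body (76 mm by 85 mm) begins 54 mm behind the grasp point. The pads swing forward as they close: fully open they stand 13 mm farther back than shut.
Start: joints at [-1.387, 0.527, 1.433, -0, 1.181, -0.178], TCP at [0.222, -0.584, 0.25] pointing down, gripper open.
Joint ranges: [-3.08, 3.08], [-0.75, 2.2], [0.22, 2.44], [-1.43, 4.57], [0, 2.65], [-2.85, 2.85]. Speed limits (rad/s): [2.79, 2.79, 3.14, 3.14, 3.14, 3.14].

### API

Orientations are given as a unit quaternion [x, y, z, w].
In Python, from station import manip, optics, job gives the robot as it stands.
- The arm moves only by the shell command python3 -m inch 'ROWS' [OPENING] [FORCE]. ROWS is JSON, one flat list of numbers, 4 for each row, row after row: the shift along the world's x, y, z in cm, then the turn about the world's z in rad. A call has 1 to 20 rows; each row shifts and turns the commanded pose from where the row before left it; what a row does not reach is not made up. A row lasts 1/8 s, in which the tool goes at most 62.5 mm and 10.7 degrees, less where a joint would pass 70% of its speed; a pose out of reach is approached as far as the arm can. A call with a gripper value outside its range is refused whole. OPENING is the opening in per cent of the stroke, from 0 (shut) to 100 (fully open), set as the call begins (- or left out, the last holds). The fingers move at their own pace and stop on an object; FORCE is the grip in N (left out, the last holds). Time passes only in rows, so rows that do not move let the fingers close. It gives the time, the measured TCP pose, the force and the opening at its end, in the units of the state.
- manip.sense(): the state, without advancing time (a new reading comes with each control period).
- optics.snapshot(name): name is "scene" or "side" or "wrist"; returns (picture, depth): 480x640x3 uint8, red, green, blue; 480x640 float32, m along the optical axis (not along the pixel's ray), 0 where there is no reading.
- optics.camera_model(name): a dict with "mtx" (3x3 intrinsics, pixels), "dist_coeffs" ([k1, k2, p1, p2, k3] as OpenCV has them; the pictures are not rectified), "camera_from_world" (4x4, takes a point from world to camera coordinates); the wrist camera has in their place "tool_from_camera" (4x4, takes a point from camera to tool coordinates, whose origin is the TCP and whose axes are the flange's). Camera axes: x right, y up, looking along -z (the intrinsics and any distortion apply to the point x, -y, -z); pixel columns grow to the right and rows downward; lengths in m; the calibration is good to about 2 mm. A picture is of the moment at which its call begins: read the wrist's pose just before it. camera_model takes no time and is no camera call.
- job.sign_off(): hands the job in, once; it reports no verdict.
The state is a dict: "t": time; "q": joint angles; "qd": joint speeds; "tau": joint torques, N m; "tcp_pos": TCP position; "tool_rot": TCP orientation; "force": force on the tool from outside, world axes, zero at the start; "ft_torque": the same for the moment, N m; "finger_gap": opening from 0.0 (shut) to 1.0 (fully open).
Only numpy, scipy, OpenCV 4.12 (cv2) and the standard library are available. Lean on these libraries where they do the work, as an engineer would, in place of code of your own. Each camera call takes 0.05 s, during which the arm holds its last target.

### The job

First switch on the light gauge's lamp by pushing its toggle lever fully across. Then take the rectangular glass reference cell out of the rack by its two broad frosted faces only - the fingers must never touch its two narrow clear windows - and hold it upright in the light path, centred on the beam midway between lamp and receiver, windows squarely facing them and without bumping the gauge. Finish while holding it there still; leave the two vials standing in the rack.

Things in the scene. Friction and masses are not known exactly. Their poses are not given: they have to be found in the camera images.
- cell: Rectangular glass reference cell, upright in one of the rack's three pockets: 18 (x) by 30 (y) by 50 mm high, about 65 g. Origin: centre of its underside. The broad faces looking along +x and -x (24 mm wide) are frosted: grip these. The ends looking along +y and -y are clear windows, set in 1.5 mm from the frosted planes, so flat fingers on the frosted faces do not reach them.
- cell_mid (a point): The middle of the cell, on its axis 25 mm above its underside; axes as cell.
- cell_windows: The cell's two clear end windows (fixed to the cell); origin and axes as cell; their outer faces lie at y = +15 and -15 mm.
- rack: Fixed grey plastic block, 60 (x) by 180 (y) by 24 mm high, origin at the centre of its underside. Three identical pockets at y = -60, 0, +60 mm, each 20 (x) by 32 (y) mm, 14 mm deep: the cell's underside is 10 mm above the table, 36 mm of it stand out. The cell's axes are those of the rack.
- vial_tall: Round amber capped vial in another pocket, 17 mm diameter (cap 17.6 mm), 56 mm tall; origin at the centre of its underside. To be left in place.
- vial_short: Round amber capped vial in the remaining pocket, 17 mm diameter (cap 17.6 mm), 36 mm tall; origin at the centre of its underside. To be left in place.
- gauge: Open light gauge, fixed. Base plate 12 mm thick, x -135 to +45, y -100 to +100 mm. Two black blocks 60 (x) by 35 (y) mm, tops at 110 mm: lamp (centre y +77.5, fins on top to 115) and receiver (y -77.5); lens rings on their inner faces, 112 mm apart. Origin: on the table under the middle of the gap. The light path runs along its y, 78 mm above the table.
- beam_mid (a point): The middle of the light path, halfway between the two lenses, 78 mm above the table; axes as gauge (y along the beam).
- lamp_switch (a joint): Lamp's toggle lever: 0 (off) leans 0.5 rad to the gauge's -x, 1.0 rad (fully on) leans 0.5 to its +x; starts at 0 to 0.15. Pivot line along y at x -95, y +70, z 34 mm of the gauge, on a box 70 by 50 by 25 mm. Steel rod 10 mm thick, black ball of 26 mm diameter centred 50 mm from the pivot. About 1.5 N at the ball moves it; it stays where left.
- lamp_switch_tip (a point): Centre of the lever's ball; moves with the lever.
Mind the look-alikes: they are no part of the job. Leave any yellow look-alike of the rack alone. Of the things that look like the cell, the smaller one is meant.

How it is judged:
On the way, in this order (a step that is already met when the one before it is completed fails the run):
1. the lamp's lever is pushed across to on, the cell still in the rack (value of joint lamp_switch above 0.85 rad and height (world z) of cell below 0.02 m), for 0.2 s.
2. the cell is lifted clear of the rack in the fingers (height (world z) of cell above 0.03 m and contact force between cell and the fingers above 0.5 N), for 0.2 s.
At the end, for the whole second after the job is handed in: The lever is on (above 0.85 rad) and the cell is held still in the fingers, touching nothing else: its middle within 6 mm of the beam sideways, 12 mm in height and 18 mm along the beam of the midpoint, upright within 8 degrees, its windows facing the lenses within 8 degrees (value of joint lamp_switch above 0.85 rad and x of cell_mid in the frame of beam_mid between -0.006 and 0.006 m and y of cell_mid in the frame of beam_mid between -0.018 and 0.018 m and z of cell_mid in the frame of beam_mid between -0.012 and 0.012 m and angle between cell's own z axis and vertical below 0.14 rad and angle between the y axis of cell and the y axis of gauge, either way round below 0.14 rad and linear speed of cell below 0.03 m/s and contact force between cell and the fingers above 0.5 N and contact force between cell and gauge below 0.2 N and contact force between cell and rack below 0.2 N); the arm keeps its last pose, push and grip.
It fails at once if the robot touches the clear windows (contact force between cell_windows and the fingers above 0.3 N or contact force between cell_windows and the arm above 0.3 N).
It fails at once if the cell bumps the gauge (contact force between cell and gauge above 1 N).
It fails at once if a vial is tipped or taken out of its pocket (angle between any of vial_tall, vial_short's own z axis and vertical above 0.5 rad or distance of any of vial_tall, vial_short from where it was at the start of the episode above 0.02 m).
It also fails if it takes over 48 s, if anything falls off the work surface, if the arm or the gripper's body presses on something with over 40 N, if the wrist force passes 120 N, or if a joint passes its speed limit or range.

## Working session

There is one attempt and no reset: what is moved stays moved. The work goes in short steps, Python scripts to look and compute and a shell command to move; the robot and the scene stay as the last step left them, time stands still between calls to the robot, and variables do not carry over. Pictures are saved under pics/ and viewed, and the job is handed in when it is done.

```bash
ls; mkdir -p pics; python3 - <<'E'
from station import manip, optics, job
import cv2,numpy as np
print(manip.sense())
for n in ("scene","side","wrist"):
    p,d=optics.snapshot(n); cv2.imwrite(f"pics/{n}0.png",p[:,:,::-1]); np.save(f"pics/{n}0.npy",d)
    print(n,optics.camera_model(n))
E
```

```text
pics
{'t': 0.0, 'q': array([-1.38649268e+00,  5.28454085e-01,  1.43394201e+00, -5.03005059e-06,
        1.18142939e+00, -1.78464693e-01]), 'qd': array([-0.00067635, -0.00059899, -0.0008622 , -0.00063646, -0.00095925,
        0.00130893]), 'tau': array([-3.62752944e-04, -4.42353845e+01, -1.78024596e+01, -3.45712142e-04,
        8.49109143e-03, -1.13699394e-05]), 'tcp_pos': array([ 0.22170565, -0.58360242,  0.2493284 ]), 'tool_rot': array([ 9.83594158e-01,  1.80392036e-01, -5.58502887e-06, -1.11640014e-03]), 'force': array([ 0.57552422, -0.5336406 ,  0.11732112]), 'ft_torque': array([ 0.04524855, -0.05407087, -0.03668138]), 'finger_gap': 0.9968734397930684}
scene {'mtx': array([[510.1144935 ,   0.        , 318.88067857],
       [  0.        , 510.1144935 , 231.97608444],
       [  0.        ,   0.        ,   1.        ]]), 'dist_coeffs': array([-0.04837969,  0.        ,  0.        ,  0.        ,  0.        ]), 'camera_from_world': array([[-0.79183003,  0.61061885,  0.01224015,  0.39008887],
       [-0.52031234, -0.68494721,  0.51002195,  0.2126316 ],
       [ 0.31981288,  0.397482  ,  
[... 527 characters left out ...]
6 , -0.56599256],
       [ 0.        ,  0.        ,  0.        ,  1.        ]])}
wrist {'mtx': array([[338.54696698,   0.        , 321.96798064],
       [  0.        , 338.54696698, 242.21651212],
       [  0.        ,   0.        ,   1.        ]]), 'dist_coeffs': array([-0.03007458,  0.        ,  0.        ,  0.        ,  0.        ]), 'tool_from_camera': array([[ 6.54834953e-04,  9.62746373e-01,  2.70405236e-01,
         6.89367578e-02],
       [ 9.99999394e-01, -3.91246823e-04, -1.02868976e-03,
        -1.69571395e-04],
       [-8.84572145e-04,  2.70405746e-01, -9.62746047e-01,
        -1.25210896e-01],
       [ 0.00000000e+00,  0.00000000e+00,  0.00000000e+00,
         1.00000000e+00]])}
```

View pics/scene0.png

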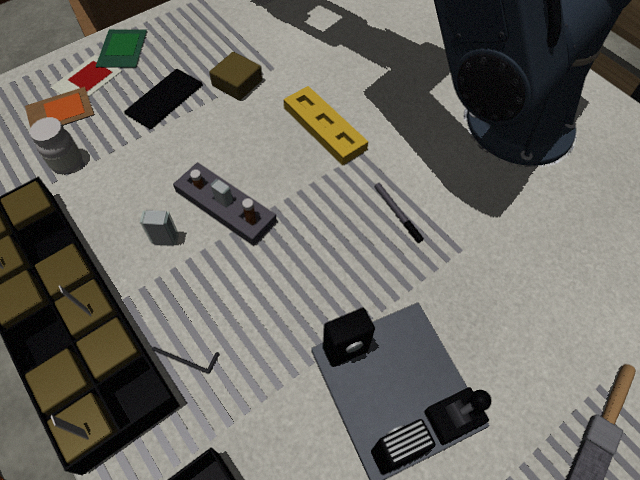

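View pics/side0.png

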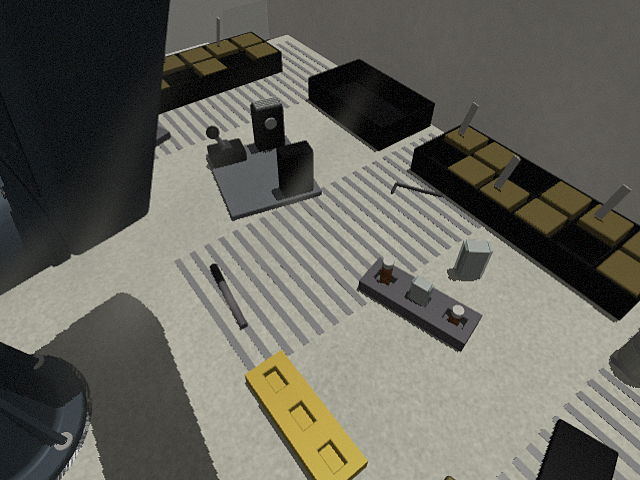

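View pics/wrist0.png

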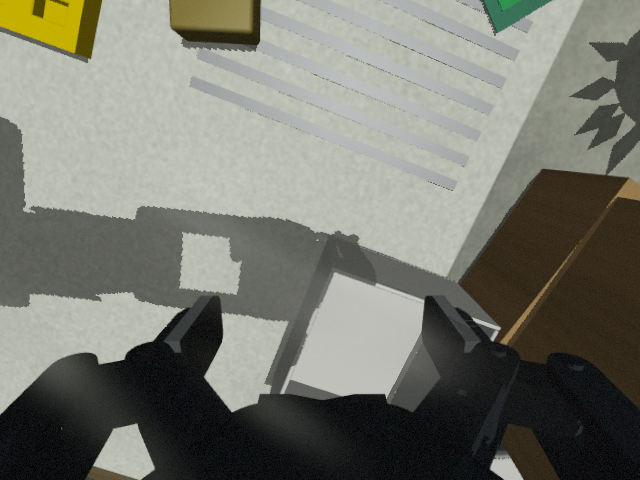

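The scene picture shows the grey rack at (225,203), with one cell in its middle pocket at (222,192) and vials at (196,177) and (249,208). A larger cell look-alike stands free at (158,227), and the yellow rack look-alike is at (325,125). The gauge is at (400,390): receiver at (350,335), lamp with fins at (404,445), lever ball at (481,399). The cell meant is the smaller one in the grey rack. I'll confirm that in a crop and measure.

```bash
cat > h.py <<'E'
import cv2,numpy as np
from station import optics
def rays(n,uv):
    m=optics.camera_model(n)
    p=cv2.undistortPoints(np.array(uv,float).reshape(-1,1,2),m["mtx"],m["dist_coeffs"]).reshape(-1,2)
    T=np.linalg.inv(m["camera_from_world"])
    d=np.c_[p[:,0],-p[:,1],-np.ones(len(p))]
    return T[:3,3],d@T[:3,:3].T
def at_z(n,uv,z):
    o,d=rays(n,uv); return o+d*((np.asarray(z)-o[2])/d[:,2])[:,None]
def at_d(n,uv,dep):
    o,d=rays(n,uv); return o+d*np.array([dep[int(v),int(u)] for u,v in uv])[:,None]
def proj(n,P):
    m=optics.camera_model(n); T=m["camera_from_world"].copy(); F=np.diag([1,-1,-1,1.])@T
    return cv2.projectPoints(np.array(P,float).reshape(-1,3),cv2.Rodrigues(F[:3,:3])[0],F[:3,3],m["mtx"],m["dist_coeffs"])[0].reshape(-1,2)
def crop(f,x,y,w,h,s,out):
    i=cv2.imread(f)[y:y+h,x:x+w]; cv2.imwrite(out,cv2.resize(i,None,fx=s,fy=s,interpolation=cv2.INTER_CUBIC))
E
python3 - <<'E'
from h import *
crop("pics/scene0.png",130,155,155,100,5,"pics/c1.png")
crop("pics/scene0.png",305,295,190,185,3,"pics/c2.png")
crop("pics/side0.png",350,220,150,135,4,"pics/c3.png")
crop("pics/side0.png",190,85,140,135,4,"pics/c4.png")
E
```

```text
(no output)
```

View pics/c1.png

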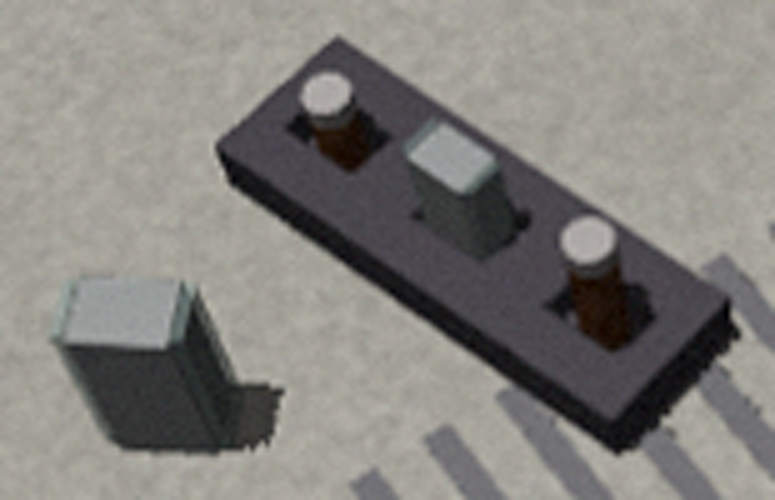

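View pics/c2.png

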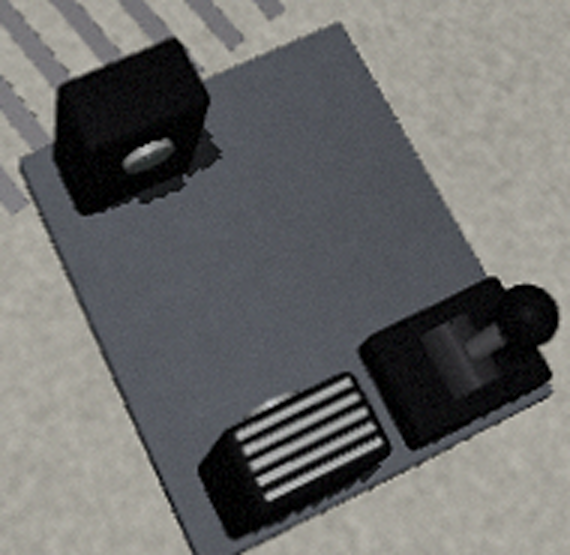

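View pics/c3.png

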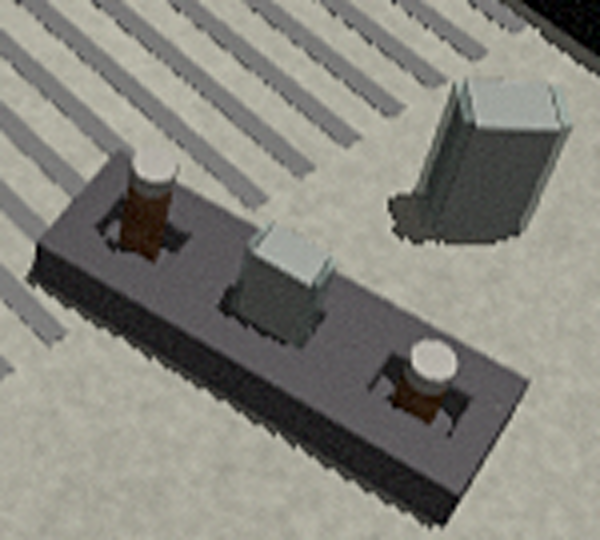

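View pics/c4.png

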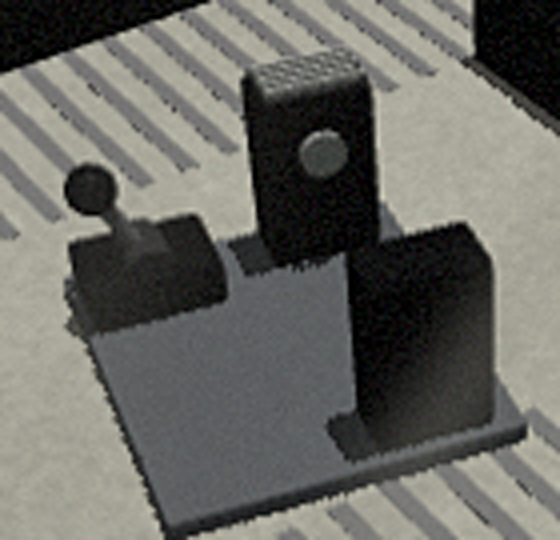

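c1 confirms the cell meant: the small one in the rack's middle pocket, crop (455,160). The free-standing one at crop (130,360) is clearly bigger. Now the poses from corner picks.

```bash
cat > fit.py <<'E'
from h import *
def fit(L,W):
    L=np.array(L);W=np.array(W)[:,:2];lc=L.mean(0);wc=W.mean(0)
    a=L-lc;b=W-wc
    th=np.arctan2((a[:,0]*b[:,1]-a[:,1]*b[:,0]).sum(),(a*b).sum())
    R=np.array([[np.cos(th),-np.sin(th)],[np.sin(th),np.cos(th)]])
    t=wc-R@lc; r=W-(L@R.T+t)
    return th,t,r
def C(pts,x,y,s): return [((u+.5)/s-.5+x,(v+.5)/s-.5+y) for u,v in pts]
E
python3 - <<'E'
from fit import *
np.set_printoptions(precision=4,suppress=True)
def go(name,n,pts,z,L):
    W=at_z(n,pts,z); th,t,r=fit(L,W); print(name,n,"th",round(th,4),"t",t,"res mm",(r*1000).round(1).tolist())
go("gauge","scene",C([(22,158),(340,22),(553,387)],305,295,3),.012,[(.045,-.1),(-.135,-.1),(-.135,.1)])
go("gauge","side",C([(165,523),(525,428),(70,292)],190,85,4),.012,[(-.135,-.1),(.045,-.1),(-.135,.1)])
rl=[(.03,-.09),(-.03,-.09),(-.03,.09),(.03,.09)]
go("rack","scene",C([(218,148),(338,37),(730,300),(618,425)],130,155,5),.024,rl)
go("rack","side",C([(528,380),(460,490),(38,243),(125,150)],350,220,4),.024,rl)
cl=[(.009,-.015),(-.009,-.015),(-.009,.015),(.009,.015)]
go("cell","scene",C([(408,158),(437,122),(497,158),(470,193)],130,155,5),.060,cl)
go("cell","side",C([(335,262),(320,290),(246,255),(265,222)],350,220,4),.060,cl)
# ball
d=np.load("pics/scene0.npy"); print("ball",at_z("scene",[(481,399)],.078),at_d("scene",[(481,399)],d), at_z("side",C([(90,190)],190,85,4),.078))
d=np.load("pics/scene0.npy"); print("cell depth",at_d("scene",C([(455,160)],130,155,5),d))
E
```

```text
gauge scene th -0.2364 t [0.5745 0.2201] res mm [[-1.8, 1.3], [1.6, 1.1], [0.2, -2.4]]
gauge side th -0.2355 t [0.5733 0.2146] res mm [[2.3, 7.1], [-2.1, 2.9], [-0.3, -10.0]]
rack scene th 0.2689 t [ 0.5587 -0.177 ] res mm [[-0.4, 0.3], [-0.0, -0.5], [1.1, -0.5], [-0.8, 0.7]]
rack side th 0.2684 t [ 0.5601 -0.1796] res mm [[-1.4, 0.9], [1.0, 1.8], [-0.6, -0.7], [1.0, -1.9]]
cell scene th 0.3547 t [ 0.5586 -0.1777] res mm [[-2.0, 2.3], [-0.2, 1.8], [2.4, -2.1], [-0.2, -1.9]]
cell side th 0.3278 t [ 0.5576 -0.1805] res mm [[-2.1, 0.2], [1.4, 0.6], [0.7, -0.8], [0.1, 0.0]]
ball [[0.4773 0.3149 0.078 ]] [[0.4824 0.3146 0.091 ]] [[0.4801 0.3166 0.078 ]]
cell depth [[ 0.5581 -0.1776  0.0584]]
```

Rack yaw is 0.269 and the cell is at (0.559,-0.178); the gauge is at (0.574,0.220) with yaw -0.236. Both views agree within a few mm, and the ball position matches the gauge pose. I'll fly above the rack to look closer with the wrist camera.

```bash
python3 -m inch '[3.36,4.06,0,0.148,3.36,4.06,0,0.148,3.36,4.06,0,0.148,3.36,4.06,0,0.148,3.36,4.06,0,0.148,3.36,4.06,0,0.148,3.36,4.06,0,0.148,3.36,4.06,0,0.148,3.36,4.06,0,0.148,3.36,4.06,0,0.145,0,0,0,0,0,0,0,0]' 100
python3 - <<'E'
from station import manip, optics
import cv2,pickle
s=manip.sense();p,d=optics.snapshot("wrist");cv2.imwrite("pics/w1.png",p[:,:,::-1]);pickle.dump((s,d),open("pics/w1.pkl","wb"))
print(s["t"],s["tcp_pos"],s["tool_rot"],s["q"])
E
```

```text
t: 1.65
tcp_pos: [0.5574, -0.1782, 0.2499]
tool_rot: [0.606, 0.796, -0.0, -0.0]
force: [0.4, -0.0, -0.7]
finger_gap: 0.999
1.65 [ 0.55744997 -0.17815948  0.24992697] [ 6.05864287e-01  7.95567811e-01 -3.38596598e-04 -4.57141525e-04] [-4.99906299e-01  4.74579951e-01  1.53463990e+00 -5.87305085e-04
  1.13337859e+00 -7.68749735e-01]
```

View pics/w1.png

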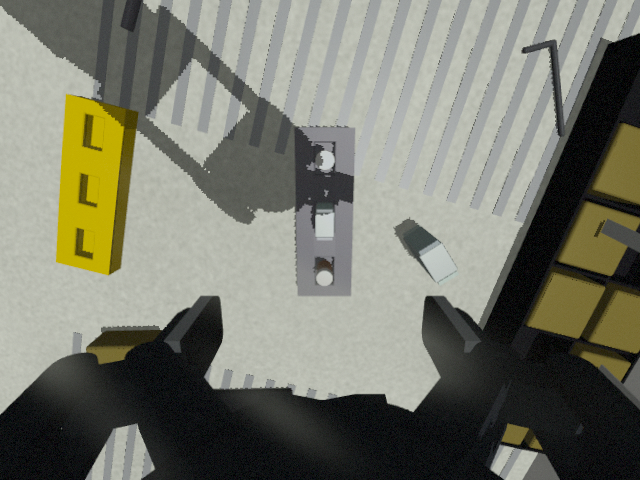

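The rack lies square in the picture, with the cell at (324,222) between the vials at (325,160) and (324,275). Next is an enlarged crop for a measurement.

```bash
cat >> h.py <<'E'
from scipy.spatial.transform import Rotation as Rn
def wT(s):
    T=np.eye(4);T[:3,:3]=Rn.from_quat(s["tool_rot"]).as_matrix();T[:3,3]=s["tcp_pos"]
    return T@optics.camera_model("wrist")["tool_from_camera"]
def w_at_z(s,uv,z):
    m=optics.camera_model("wrist")
    p=cv2.undistortPoints(np.array(uv,float).reshape(-1,1,2),m["mtx"],m["dist_coeffs"]).reshape(-1,2)
    T=wT(s);d=np.c_[p[:,0],-p[:,1],-np.ones(len(p))]@T[:3,:3].T;o=T[:3,3]
    return o+d*((np.asarray(z)-o[2])/d[:,2])[:,None]
def w_proj(s,P):
    m=optics.camera_model("wrist");F=np.diag([1,-1,-1,1.])@np.linalg.inv(wT(s))
    return cv2.projectPoints(np.array(P,float).reshape(-1,3),cv2.Rodrigues(F[:3,:3])[0],F[:3,3],m["mtx"],m["dist_coeffs"])[0].reshape(-1,2)
E
python3 -c "
from h import *
crop('pics/w1.png',275,115,100,190,3,'pics/c5.png')
crop('pics/w1.png',300,190,55,60,10,'pics/c6.png')"
```

```text
(no output)
```

View pics/c5.png

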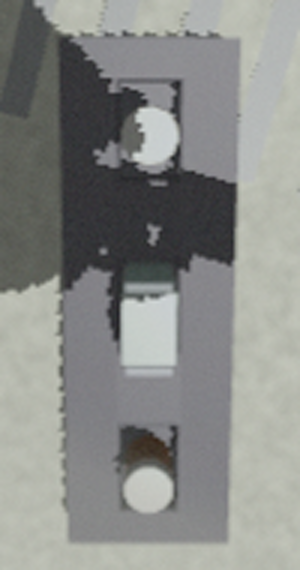

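View pics/c6.png

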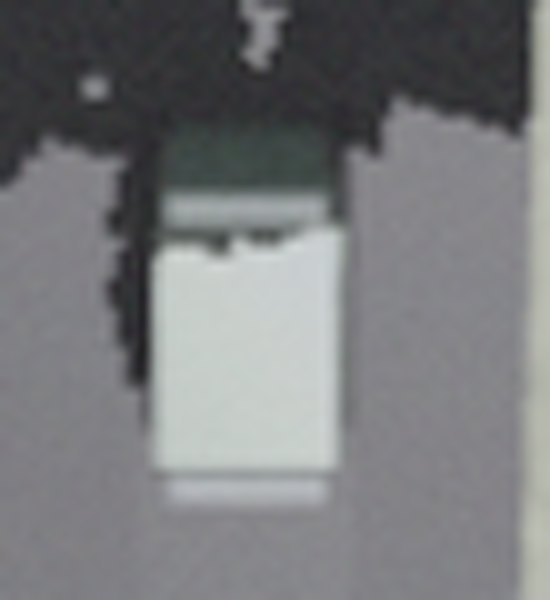

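```bash
python3 - <<'E'
from fit import *; import pickle
s,d=pickle.load(open("pics/w1.pkl","rb"))
np.set_printoptions(precision=4,suppress=True)
W=w_at_z(s,C([(60,37),(240,38),(228,542),(69,542)],275,115,3),.024)
print(np.diff(W[[0,1,2,3,0]],axis=0).round(4))
# in wrist image, right = ? determine ordering by fit with both
for L in ([(-.03,.09),(.03,.09),(.03,-.09),(-.03,-.09)],[(.03,-.09),(-.03,-.09),(-.03,.09),(.03,.09)]): print(fit(L,W))
W=w_at_z(s,C([(153,230),(345,230),(340,471),(155,471)],300,190,10),.060)
for L in ([(-.009,.012),(.009,.012),(.009,-.012),(-.009,-.012)],):print(fit(L,W))
print(w_at_z(s,C([(248,348)],300,190,10),.060))
E
```

```text
[[ 0.0572  0.0155  0.    ]
 [ 0.0481 -0.1735  0.    ]
 [-0.0576 -0.016   0.    ]
 [-0.0476  0.174   0.    ]]
(np.float64(0.26857771874955877), array([ 0.5608, -0.1797]), array([[ 0.0003,  0.0003],
       [-0.0004, -0.0001],
       [-0.0001, -0.0001],
       [ 0.0001, -0.0001]]))
(np.float64(-2.8730149348402345), array([ 0.5608, -0.1797]), array([[ 0.0003,  0.0003],
       [-0.0004, -0.0001],
       [-0.0001, -0.0001],
       [ 0.0001, -0.0001]]))
(np.float64(0.26716895659043327), array([ 0.5607, -0.1801]), array([[ 0.    , -0.0003],
       [ 0.0001, -0.0002],
       [-0.0002,  0.0002],
       [ 0.    ,  0.0002]]))
[[ 0.5605 -0.1798  0.06  ]]
```

```bash
python3 -m inch '[0.2,5,0.6,-0.063,0.2,5,0.6,-0.063,0.2,5,0.6,-0.063,0.2,5,0.6,-0.063,0.2,5,0.6,-0.063,0.2,5,0.6,-0.063,0.2,5,0.6,-0.063,0.2,4.8,0.6,-0.063,0,0,0,0,0,0,0,0]' 0
python3 - <<'E'
from station import manip, optics
import cv2,pickle
s=manip.sense();p,d=optics.snapshot("wrist");cv2.imwrite("pics/w2.png",p[:,:,::-1]);pickle.dump((s,d),open("pics/w2.pkl","wb"))
print(s["t"],s["tcp_pos"],s["tool_rot"],s["q"])
E
```

```text
t: 2.95
tcp_pos: [0.5737, 0.2181, 0.298]
tool_rot: [0.785, 0.619, -0.001, 0.0]
force: [-0.1, -0.1, 0.1]
finger_gap: -0.001
2.95 [0.57373586 0.21810003 0.29801034] [ 7.85495617e-01  6.18866870e-01 -6.45254363e-04  1.28924903e-04] [ 1.81807804e-01  4.64107233e-01  1.40531819e+00 -8.68437210e-04
  1.27318839e+00  4.18260238e-01]
```

View pics/w2.png

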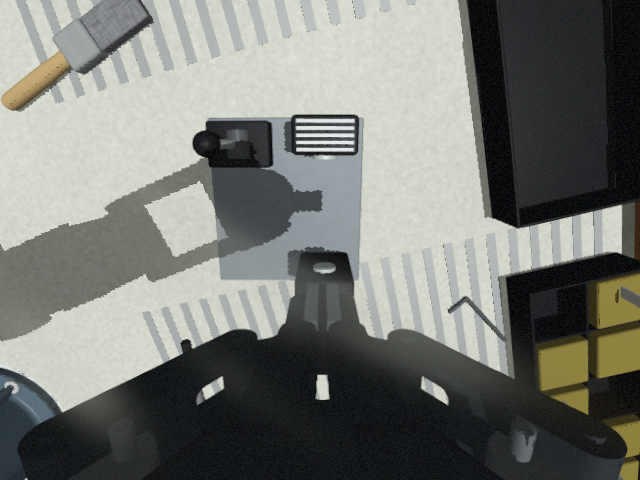

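The gauge is squarely in view: lever ball at (206,143), lamp fins at (325,135), lens spots at (324,157) and (324,267), plate corners near (207,118), (363,117) and (220,280).

```bash
python3 -c "
from h import *
crop('pics/w2.png',185,105,190,190,4,'pics/c7.png')"
```

```text
(no output)
```

View pics/c7.png

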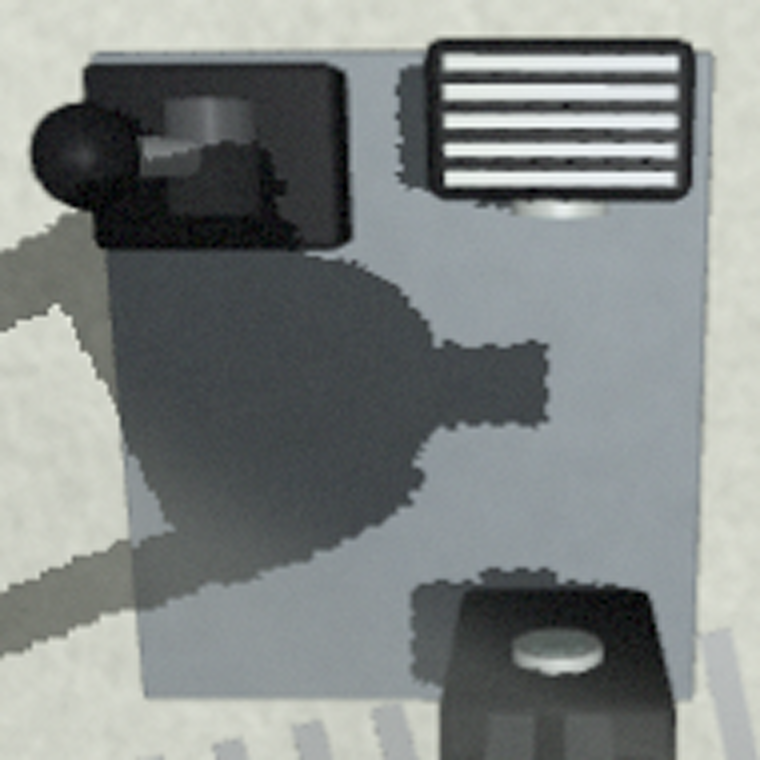

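```bash
python3 - <<'E'
from fit import *; import pickle
s,d=pickle.load(open("pics/w2.pkl","rb"))
np.set_printoptions(precision=4,suppress=True)
W=w_at_z(s,C([(92,52),(714,52),(145,698),(693,698)],185,105,4),.012)
th,t,r=fit([(-.135,.1),(.045,.1),(-.135,-.1),(.045,-.1)],W);print(th,t,r.round(4))
W2=w_at_z(s,C([(428,38),(693,38),(693,200),(428,200)],185,105,4),.110)
th2,t2,r2=fit([(-.03,.095),(.03,.095),(.03,.06),(-.03,.06)],W2);print(th2,t2,r2.round(4))
R=np.array([[np.cos(th),-np.sin(th)],[np.sin(th),np.cos(th)]])
def g2w(g): g=np.array(g);return np.r_[R@g[:2]+t,g[2]]
pts=[g2w(p) for p in [(0,.056,.078),(0,-.056,.078),(.03,-.06,.11),(-.03,-.06,.11),(-.119,.07,.078)]]
print(((w_proj(s,pts)-[185,105])*4+1.5).round(0))
print("tip",((w_proj(s,[s["tcp_pos"]-[0,0,.019]])-[185,105])*4))
b=w_at_z(s,C([(86,155)],185,105,4),.080)[0]; print("ball",b, R.T@(b[:2]-t))
E
```

```text
-0.23717253194168594 [0.5771 0.2194] [[ 0.0005 -0.0006]
 [-0.0006 -0.0005]
 [ 0.0006  0.0002]
 [-0.0004  0.0009]]
-0.2348984911954054 [0.577  0.2192] [[ 0.001  -0.0006]
 [-0.0012 -0.0001]
 [-0.0002  0.0004]
 [ 0.0004  0.0003]]
[[560. 214.]
 [559. 641.]
 [680. 699.]
 [439. 699.]
 [ 77. 156.]]
tip [[544.8831 782.4867]]
ball [0.4808 0.3149 0.08  ] [-0.1161  0.0703]
```

The wrist fit puts the gauge at (0.577,0.2193) with yaw -0.236, residuals under 1.2 mm. The ball is at gauge (-0.116,0.070). I'll go behind the ball on its -x side with the fingers shut.

```bash
python3 -m inch '[-3.4,2.67,-1,0,-3.4,2.67,-1,0,-3.4,2.67,-1,0,-3.4,2.67,-1,0,0,0,-4.5,0,0,0,-4.5,0,0,0,-4.5,0,0,0,-3.8,0,0,0,0,0,0,0,0,0]' 0
python3 - <<'E'
from station import manip, optics
import cv2
print(manip.sense()["q"])
for n in ("scene","side"):
    p,d=optics.snapshot(n); cv2.imwrite("pics/tmp.png",p[:,:,::-1]);
    from h import crop
    crop("pics/tmp.png",*((330,290,240,190) if n=="scene" else (130,30,240,190)),3,f"pics/l1{n}.png")
E
```

```text
t: 4.25
tcp_pos: [0.439, 0.3259, 0.0864]
tool_rot: [0.786, 0.619, 0.001, 0.0]
force: [0.3, 0.5, -0.3]
finger_gap: 0.006
[ 4.34190605e-01  6.70144263e-01  1.75882784e+00 -1.36141240e-04
  7.11068638e-01  6.70935455e-01]
```

View pics/l1scene.png

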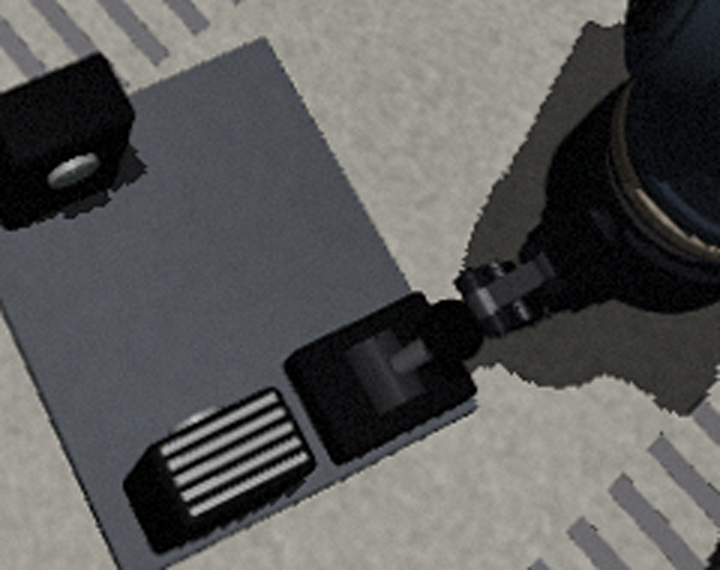

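View pics/l1side.png

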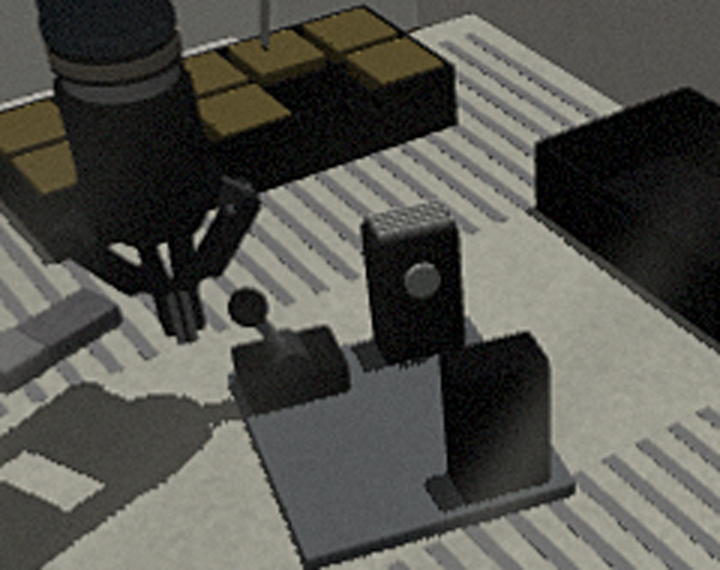

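The fingertips stand next to the ball, at (180,330) beside (248,306) in the side crop, with a gap. Pushing along the gauge's +x.

```bash
python3 -m inch '[0.78,-0.19,0.3,0,0.78,-0.19,0,0,0.78,-0.19,0,0,0.78,-0.19,0,0,0.78,-0.19,0,0,0.78,-0.19,0,0,0,0,0,0]' 0
python3 -m inch '[0.5,-0.12,0,0,0.5,-0.12,0,0,0,0,0,0,0,0,0,0]' 0
python3 - <<'E'
from station import manip, optics
import cv2
from h import crop
for n in ("scene","side"):
    p,d=optics.snapshot(n); cv2.imwrite("pics/tmp.png",p[:,:,::-1]);
    crop("pics/tmp.png",*((330,290,240,190) if n=="scene" else (130,30,240,190)),3,f"pics/l2{n}.png")
E
```

```text
t: 5.22
tcp_pos: [0.4861, 0.3149, 0.0882]
tool_rot: [0.785, 0.619, 0.001, 0.0]
force: [-0.6, -0.0, -0.7]
finger_gap: -0.001
t: 5.72
tcp_pos: [0.4951, 0.3127, 0.0884]
tool_rot: [0.785, 0.619, 0.0, 0.0]
force: [0.3, -0.2, -0.8]
finger_gap: 0.002
```

View pics/l2side.png

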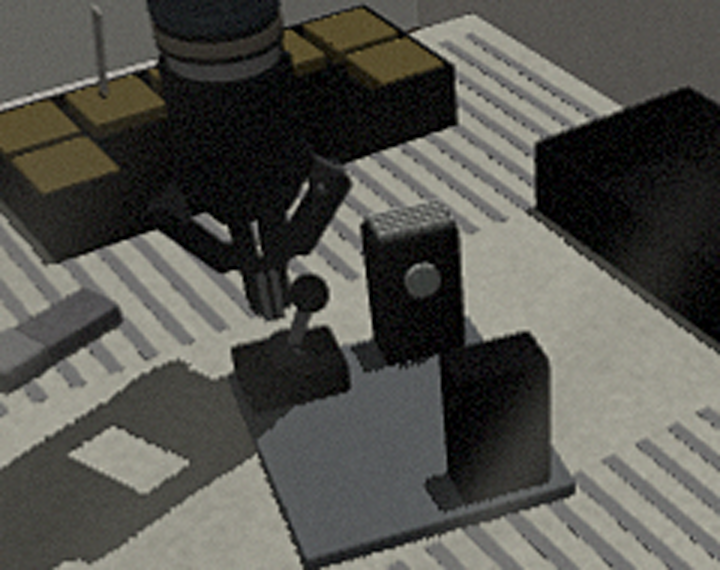

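View pics/l2scene.png

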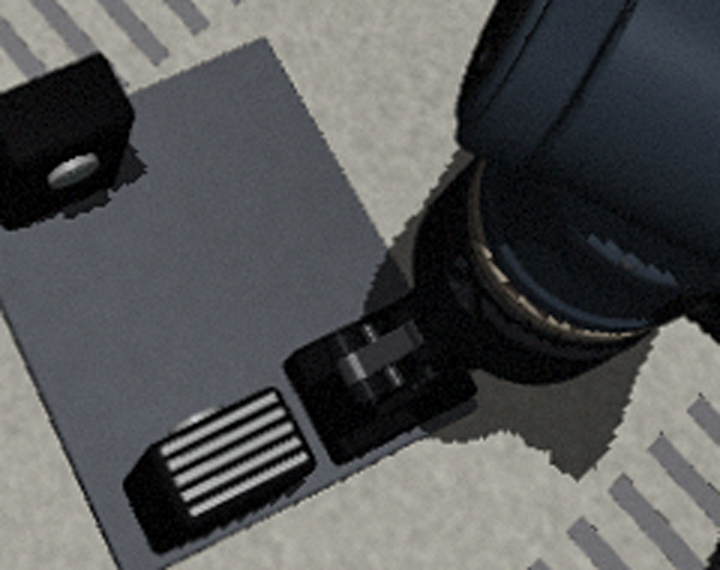

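```bash
python3 - <<'E'
from fit import *
th=-.236;R=np.array([[np.cos(th),-np.sin(th)],[np.sin(th),np.cos(th)]]);t=np.array([.577,.2193])
for a in (.07,.4,.6,.7,.8,.85,.9,1.0):
    g=np.array([-.095+.05*np.sin(a-.5),.07]);P=np.r_[R@g+t,.034+.05*np.cos(a-.5)]
    print(a,((proj("side",[P])[0]-[130,30])*3+1).round(1))
E
```

```text
0.07 [249.5 306.7]
0.4 [272.2 295.7]
0.6 [287.2 292.3]
0.7 [294.7 291.6]
0.8 [302.1 291.5]
0.85 [305.8 291.8]
0.9 [309.4 292.2]
1.0 [316.4 293.4]
```

The side crop puts the ball at (310,293), so about 0.9 rad, while the start at (248,306) matches 0.07. I'll push a few mm more towards the stop.

```bash
python3 -m inch '[0.25,-0.06,0,0,0.25,-0.06,0,0,0,0,0,0,0,0,0,0]' 0
python3 - <<'E'
from station import manip, optics
import cv2
from h import crop
for n in ("side",):
    p,d=optics.snapshot(n); cv2.imwrite("pics/tmp.png",p[:,:,::-1]);
    crop("pics/tmp.png",*((330,290,240,190) if n=="scene" else (130,30,240,190)),3,f"pics/l3{n}.png")
E
```

```text
t: 6.32
tcp_pos: [0.4989, 0.3115, 0.0881]
tool_rot: [0.785, 0.619, -0.001, -0.0]
force: [-3.5, 1.6, 0.7]
finger_gap: 0.001
```

View pics/l3side.png

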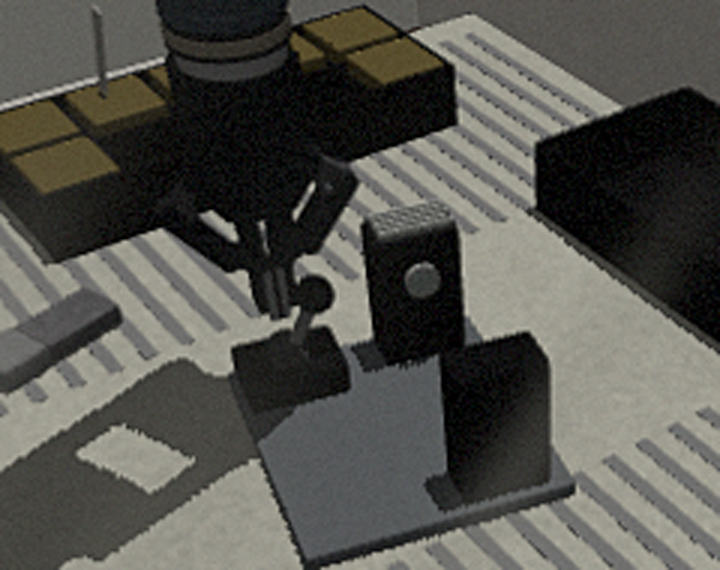

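The ball is at (316,293), which matches 1.0 rad, and the force rose to about 3.5 N at the stop, so the lever is fully on. I'll back off, rise and go over the cell with the fingers part open.

```bash
python3 -m inch '[-1.2,0.3,0,0,-1.2,0.3,0,0,0,0,4,0,0,0,6,0,0,0,6,0]' 0
python3 -m inch '[0.85,-5,0,0.05,0.85,-5,0,0.05,0.85,-5,0,0.05,0.85,-5,0,0.05,0.85,-5,0,0.05,0.85,-5,0,0.05,0.85,-5,0,0.05,0.85,-5,0,0.05,0.85,-5,0,0.05,0.9,-4.75,0,0.054,0,0,-4,0,0,0,-4,0,0,0,0,0,0,0,0,0]' 65 40
python3 - <<'E'
from station import manip, optics
import cv2,pickle
s=manip.sense();p,d=optics.snapshot("wrist");cv2.imwrite("pics/w3.png",p[:,:,::-1]);pickle.dump((s,d),open("pics/w3.pkl","wb"))
p,d=optics.snapshot("side");cv2.imwrite("pics/s3.png",p[:,:,::-1])
print(s["t"],s["tcp_pos"],s["tool_rot"],s["q"])
E
```

```text
t: 7.0
tcp_pos: [0.4748, 0.3175, 0.2497]
tool_rot: [0.785, 0.62, -0.0, 0.0]
force: [1.0, -0.3, -0.0]
finger_gap: -0.0
t: 8.75
tcp_pos: [0.5619, -0.18, 0.1695]
tool_rot: [0.606, 0.796, 0.0, 0.001]
force: [-0.7, -0.9, -0.2]
finger_gap: 0.648
8.75 [ 0.56185187 -0.17998152  0.16950671] [6.05651223e-01 7.95729506e-01 8.28155136e-05 1.06889022e-03] [-4.99203406e-01  5.82316051e-01  1.59915443e+00 -1.93938118e-04
  9.57983868e-01 -7.68719462e-01]
```

View pics/w3.png

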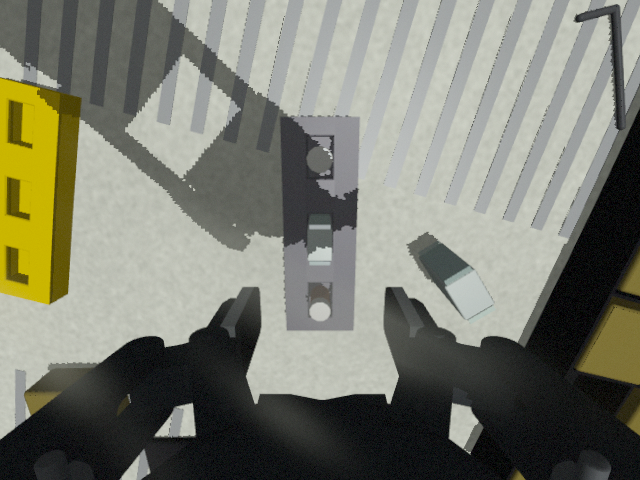

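View pics/s3.png

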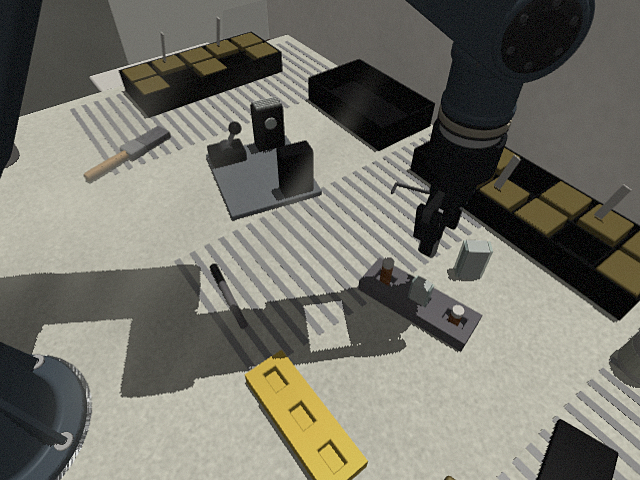

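The lever has stayed across, with the ball at (235,127). The wrist picture shows the cell at (320,240) centred between the fingers. I'll remeasure it in a crop.

```bash
python3 -c "
from h import *
crop('pics/w3.png',295,200,50,75,8,'pics/c8.png')"
```

```text
(no output)
```

View pics/c8.png

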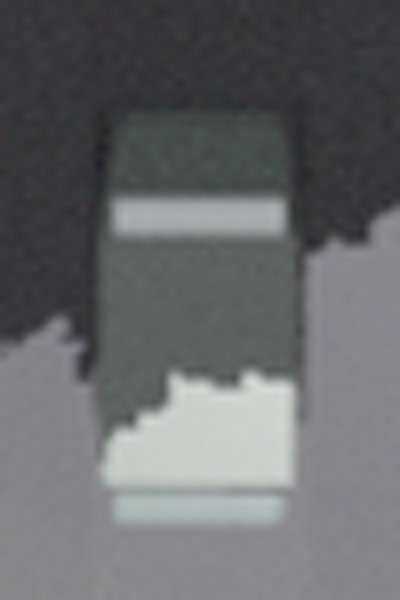

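```bash
python3 - <<'E'
from fit import *; import pickle
s,d=pickle.load(open("pics/w3.pkl","rb"))
np.set_printoptions(precision=4,suppress=True)
W=w_at_z(s,C([(102,238),(299,238),(295,488),(102,488)],295,200,8),.060)
print(fit([(-.009,.012),(.009,.012),(.009,-.012),(-.009,-.012)],W))
W=w_at_z(s,C([(110,195),(289,195),(283,524),(114,524)],295,200,8),.060)
print(fit([(-.0075,.015),(.0075,.015),(.0075,-.015),(-.0075,-.015)],W))
E
```

```text
(np.float64(0.2639124903843025), array([ 0.5607, -0.1801]), array([[ 0.0003, -0.0002],
       [-0.0001, -0.0002],
       [-0.0003,  0.0002],
       [ 0.0001,  0.0002]]))
(np.float64(0.26622732571778146), array([ 0.5606, -0.1799]), array([[-0.0005,  0.0003],
       [ 0.0003,  0.0006],
       [ 0.0004, -0.0004],
       [-0.0001, -0.0005]]))
```

```bash
python3 -m inch '[0,0,-4,0,0,0,-4,0,0,0,-2,0,0,0,-1,0,0,0,0,0,0,0,0,0]' 65 40
```

```text
t: 9.6
tcp_pos: [0.5621, -0.1804, 0.0597]
tool_rot: [0.606, 0.796, 0.0, 0.001]
force: [-0.3, 0.5, 0.8]
finger_gap: 0.649
```

```bash
python3 -m inch '[-0.14,0.03,-0.5,0,0,0,-0.5,0,0,0,0,0]' 65 40
python3 -m inch '[0,0,0,0,0,0,0,0,0,0,0,0,0,0,0,0,0,0,0,0,0,0,0,0]' 0 40
python3 - <<'E'
from station import optics
import cv2
from h import crop
p,d=optics.snapshot("side");cv2.imwrite("pics/s4.png",p[:,:,::-1]);crop("pics/s4.png",350,190,160,160,4,"pics/c9.png")
p,d=optics.snapshot("wrist");cv2.imwrite("pics/w4.png",p[:,:,::-1])
E
```

```text
t: 9.98
tcp_pos: [0.5594, -0.1795, 0.0479]
tool_rot: [0.606, 0.796, -0.0, -0.0]
force: [0.0, -0.3, 0.6]
finger_gap: 0.649
t: 10.72
tcp_pos: [0.5599, -0.1798, 0.0485]
tool_rot: [0.606, 0.796, 0.0, 0.0]
force: [0.3, 0.0, 0.7]
finger_gap: 0.204
```

View pics/c9.png

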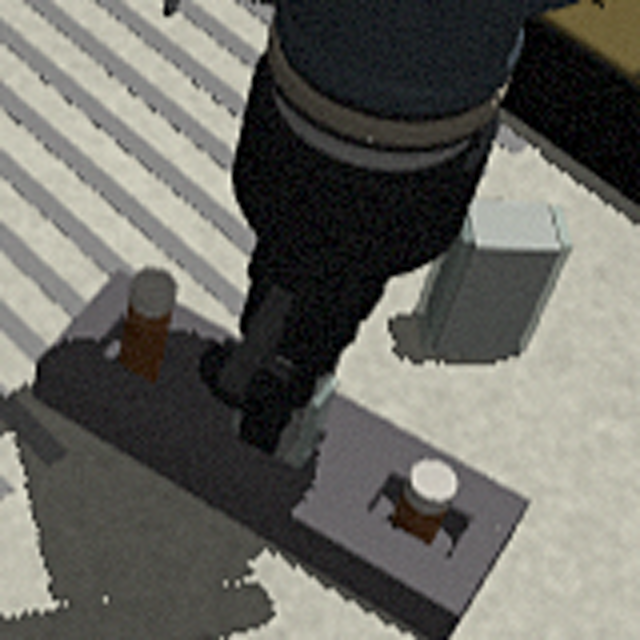

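View pics/w4.png

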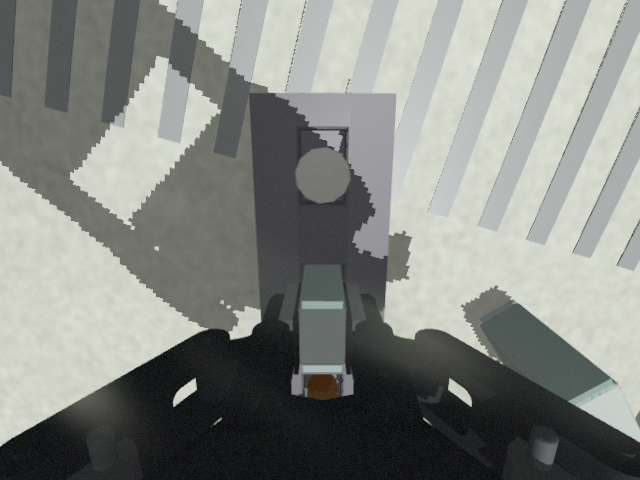

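The opening is 0.204, about 17.3 mm, so the 18 mm frosted pair is held and the windows are clear of the pads. Lifting.

```bash
python3 -m inch '[0,0,0.5,0,0,0,1,0,0,0,2,0,0,0,3,0,0,0,4,0,0,0,4,0,0,0,4,0,0,0,1.5,0,0,0,0,0]'
python3 - <<'E'
from station import optics
import cv2
p,d=optics.snapshot("side");cv2.imwrite("pics/s5.png",p[:,:,::-1])
E
```

```text
t: 11.95
tcp_pos: [0.5599, -0.1797, 0.2491]
tool_rot: [0.606, 0.796, 0.0, 0.001]
force: [-0.2, -0.5, -0.6]
finger_gap: 0.203
```

View pics/s5.png

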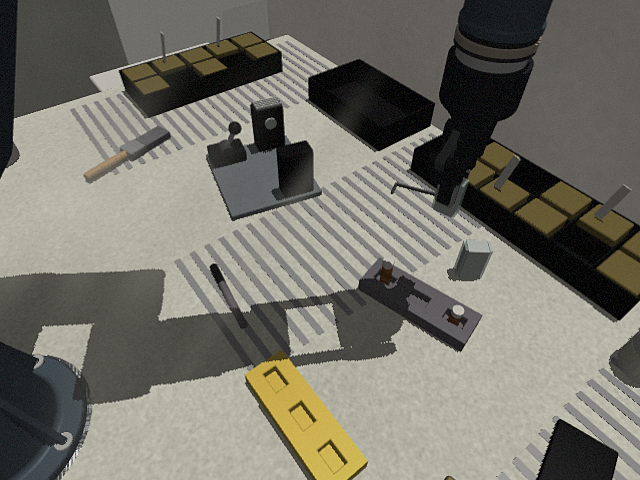

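The cell hangs in the fingers at (450,195), the middle pocket is empty, and both vials are standing. Moving over the light path.

```bash
python3 -m inch '[0.17,2,0,-0.04,0.17,4,0,-0.05,0.17,4.5,0,-0.05,0.17,4.5,0,-0.05,0.17,4.5,0,-0.05,0.17,4.5,0,-0.05,0.17,4.5,0,-0.05,0.17,4.5,0,-0.05,0.17,4,0,-0.05,0.17,2.9,0,-0.063,0,0,0,0,0,0,0,0,0,0,0,0]'
python3 - <<'E'
from station import manip,optics
import cv2,pickle
s=manip.sense();print(s["tcp_pos"],s["tool_rot"])
p,d=optics.snapshot("wrist");cv2.imwrite("pics/w6.png",p[:,:,::-1]);pickle.dump((s,d),open("pics/w6.pkl","wb"))
E
```

```text
t: 13.62
tcp_pos: [0.5765, 0.2181, 0.2475]
tool_rot: [0.785, 0.619, -0.001, -0.0]
force: [-0.6, 0.7, -0.8]
finger_gap: 0.204
[0.57647726 0.21813397 0.24750496] [ 7.85155896e-01  6.19297532e-01 -8.39990118e-04 -2.82796486e-04]
```

View pics/w6.png

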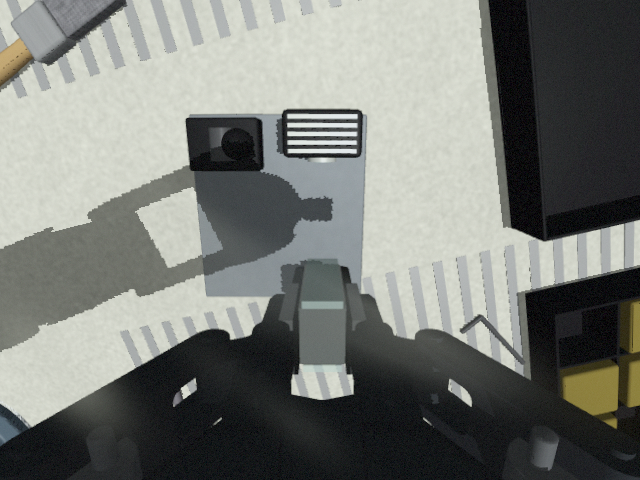

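The gauge is in view below, lever on with its ball at (237,143). The TCP is within about 1 mm of the beam midpoint. Descending in short, slowing rows.

```bash
python3 -m inch '[0,0.1,-2,0,0,0,-3,0,0,0,-3,0,0,0,-2.5,0,0,0,-2,0,0,0,0,0]'
python3 -m inch '[0,0,-1.2,0,0,0,-0.9,0,0,0,-0.6,0,0,0,-0.4,0,0,0,0,0,0,0,0,0,0,0,0,0]'
python3 - <<'E'
from station import manip,optics
import cv2,pickle
s=manip.sense();print(s["tcp_pos"],s["tool_rot"])
from h import crop
for n,b in (("scene",(290,270,240,190)),("side",(150,40,240,190)),("wrist",(170,60,300,220))):
    p,d=optics.snapshot(n);cv2.imwrite(f"pics/{n}7.png",p[:,:,::-1]);np=d
    crop(f"pics/{n}7.png",*b,3 if n!="wrist" else 2.5,f"pics/f{n}.png")
    if n=="wrist": pickle.dump((s,d),open("pics/w7.pkl","wb"))
E
```

```text
t: 14.42
tcp_pos: [0.5757, 0.2192, 0.1218]
tool_rot: [0.785, 0.619, -0.002, -0.001]
force: [0.5, -0.1, -1.3]
finger_gap: 0.206
t: 15.3
tcp_pos: [0.5769, 0.2204, 0.0926]
tool_rot: [0.785, 0.62, 0.0, 0.0]
force: [0.6, -0.5, -0.5]
finger_gap: 0.2
[0.57691047 0.22038169 0.09260517] [7.84799879e-01 6.19749194e-01 2.61888597e-04 1.34753012e-04]
```

View pics/fscene.png

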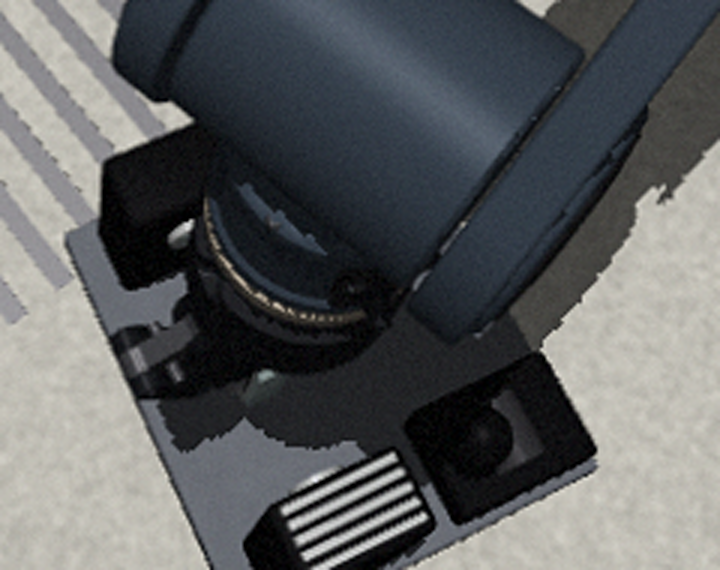

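View pics/fside.png

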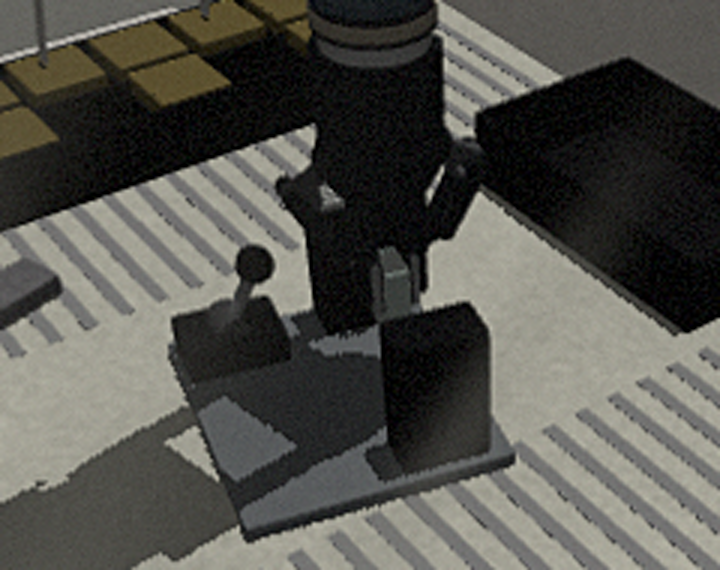

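View pics/wrist7.png

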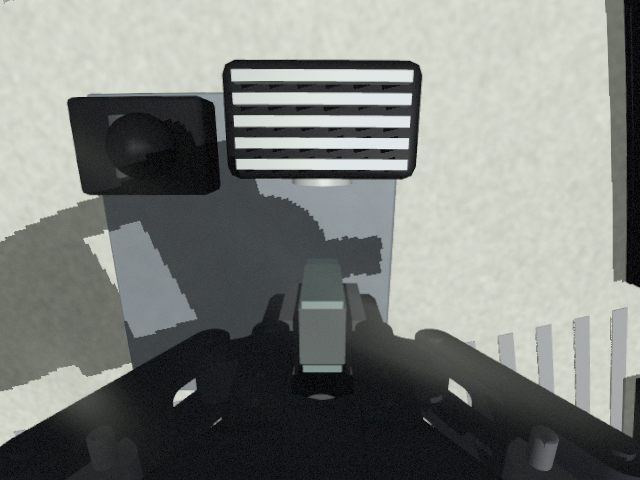

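The cell hangs between the blocks and the lever is still on. Last measurement: cell against lamp block in the same wrist picture.

```bash
python3 - <<'E'
from h import *
crop("pics/wrist7.png",280,250,90,140,4.2,"pics/c10.png")
E
```

```text
(no output)
```

View pics/c10.png

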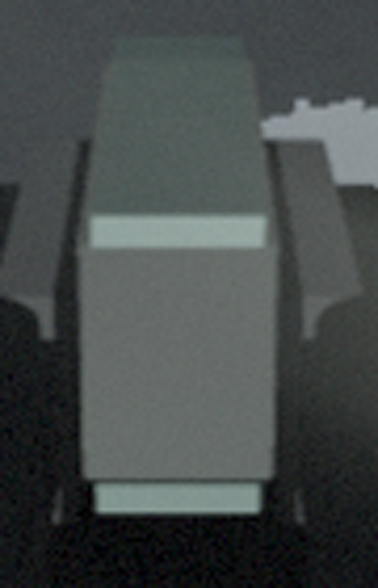

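```bash
python3 - <<'E'
from fit import *; import pickle
s,d=pickle.load(open("pics/w7.pkl","rb"))
np.set_printoptions(precision=4,suppress=True)
th=-.236;R=np.array([[np.cos(th),-np.sin(th)],[np.sin(th),np.cos(th)]]);t=np.array([.577,.2193])
for dz in (.0095,.0115,.0135):
  W=w_at_z(s,C([(80,247),(278,247),(273,480),(84,480)],280,250,4.2),s["tcp_pos"][2]+dz)
  a,c,r=fit([(-.009,.012),(.009,.012),(.009,-.012),(-.009,-.012)],W);print(dz,a,"gauge xy",R.T@(c-t),r.round(4).tolist(),"midz",s["tcp_pos"][2]+dz-.025)
W=w_at_z(s,[(223,62),(421,62),(414,178),(230,178)],.110)
a,c,r=fit([(-.03,.095),(.03,.095),(.03,.06),(-.03,.06)],W);print("gauge from lamp",a,c,r.round(4).tolist())
E
```

```text
0.0095 -0.23466648015427333 gauge xy [ 0.0001 -0.0007] [[0.0002, 0.0001], [-0.0001, 0.0002], [-0.0001, -0.0001], [0.0, -0.0002]] midz 0.07710516916397839
0.0115 -0.23466648015427474 gauge xy [0.0001 0.0005] [[0.0003, -0.0001], [-0.0003, 0.0], [-0.0002, 0.0001], [0.0002, 0.0]] midz 0.07910516916397839
0.0135 -0.23466648015427566 gauge xy [0.0001 0.0017] [[0.0004, -0.0004], [-0.0005, -0.0002], [-0.0003, 0.0004], [0.0004, 0.0002]] midz 0.08110516916397839
gauge from lamp -0.23322639519168423 [0.577  0.2191] [[0.001, -0.0011], [-0.0014, -0.0005], [-0.0008, 0.001], [0.0012, 0.0006]]
```

The cell is within about 1 mm of the beam midpoint on every axis and the yaw error is about 0.001 rad. I'll let it settle, then hand in.

```bash
python3 -m inch '[0,0,0,0,0,0,0,0,0,0,0,0]'
python3 -c "
from station import manip,job
s=manip.sense();print(s['tcp_pos'],abs(s['qd']).max(),s['finger_gap'],s['force'])
print(job.sign_off())"
```

```text
t: 15.82
tcp_pos: [0.5767, 0.2203, 0.0923]
tool_rot: [0.785, 0.62, -0.0, -0.0]
force: [0.4, -0.1, -0.0]
finger_gap: 0.203
[0.5767359  0.22029871 0.09229935] 0.0024437827533545942 0.20302634502200717 [ 0.36093235 -0.06805372 -0.02711285]
the job is handed in; nothing more can be done
None
```

I pushed the lamp lever fully on, took the cell out of the rack by its frosted faces, and handed in at about 16 s with it held still in the light path. The system gives no verdict, so the results below come from my own measurements.

- **Lever:** the ball's position in the side camera matched about 1.0 rad, and the force rose to about 3.5 N at the stop. It was still across in the last pictures.
- **Cell:** in the last wrist picture it was within about 1 mm of the beam midpoint on all three axes, with a yaw error of about 0.001 rad. The tool was vertical and the arm still. The grip held at about 17 mm opening, set to 40 N, and I saw no pad touching a window.
- **Gauge and vials:** I felt no bump on the gauge. Both vials stood in the rack when I last looked, just after lifting the cell.
- **Disagreement:** the first corner picks in the side camera were up to 10 mm off for the gauge plate and about 0.06 rad off for the cell's yaw. I used the wrist-camera fits instead, which fitted to about 2 mm or better.

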